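Open the label printer for a new roll

TASK

Open the label printer so that its roll can be changed: press the orange release tab at its front down until the blue lid springs up part way, then push the lid over with the fingertips, gently, until it rests fully open by itself, and move clear. Only touch and push: pinch or lift nothing, do not shove the printer along, and leave the things round it where they are.

Things in the scene. Friction and masses are not known exactly. Their poses are not given: they have to be found in the camera images.
- printer: white label printer standing loose on rubber feet, about 1.6 kg, 130 mm wide (y), 93 mm high when shut; shell from x = -113 to +95 mm, the front 66 mm a low step 48 mm high. Origin under its middle; -x points to its front (label slot, orange tab), +x to the hinge side, z up. It does not slide under 10 N down on the tab or a few N on the lid; over 40 N on it is rough
- tab_pad (a point): middle of the upper face of the orange ribbed release tab, a pad 38 mm (x) by 34 mm (y), 70 mm above the table, 92 mm ahead of the printer's origin. Pressed straight down, it rocks about an axis 29 mm behind this point (towards the lid), goes down 9 mm to its stop and springs back when let go
- tab (a joint): rocking angle of the release tab: 0 up, 0.32 rad pressed to its stop. Its hook frees the lid at about 0.16 rad (pad 5 mm down); it takes about 2 N to start and 6 N at the stop
- lid (a joint): lid angle: 0 to 0.03 shut and latched, about 0.9 rad where the spring leaves it after release, 1.57 upright, 1.9 on its open stop, leaning back. From 0.9 on it is pushed against its weight and a soft damper (about 1 N); let go before upright it falls back to 0.9, beyond upright it sinks to the open stop by itself
- lid_edge (a point): middle of the lid's rounded front edge, 135 mm from the hinge axis; it moves with the lid. Lid shut: 88 mm above the table; sprung up at 0.9 rad: about 190 mm; upright: about 220 mm. The lid is 126 mm wide (y) and 12 mm thick
- lid_axis (a point): middle of the lid's hinge axis, which runs along the printer's y, 85 mm behind the printer's origin and 84 mm above the table; it turns with the printer
- lid_cover: blue outer face of the lid; origin on the hinge axis, x runs from the front edge to the hinge
- lid_inner: black inner face of the lid; same origin and axes. Touching inner and outer face at once is pinching the lid
- timer: pocket timer lying flat, 70 x 66 x 21 mm, origin under its middle; leave alone
- tape_roll: roll of beige tape lying flat, 103 mm across, 25 mm high, origin under its middle; leave alone
- cake: brown ring cake with dark chips, 80 mm across, 33 mm high, origin under its middle; leave alone
- sachet: the nearer of the orange sachets, lying flat behind the printer, 150 x 98 x 11 mm, origin under its middle; leave alone
- marker: white pen-shaped marker with a black cap lying flat along its y, 17 x 135 x 16 mm, origin under its middle near the table's front edge before the empty yellow tray; leave alone

How it is judged:
By the outcome, as a careful person would: the job done as asked, in the order asked, and still so for the second after the job is handed in, with the robot touching nothing.
It also fails if it takes over 48 s, if anything falls off the work surface, if the arm or the gripper's body presses on something with over 40 N, if the wrist force passes 120 N, or if a joint passes its speed limit or range.

ROBOT

A 6-joint arm with a two-finger parallel gripper is mounted at the origin on a cart in front of the work surface, level with it; the furniture and walls round the work are solid. World frame = base frame: x ahead of the robot, y to its left, z up, the work surface at z = 0. Lengths are in m, angles in rad, forces in N, time in s.
With the tool pointing down it reaches from about 0.35 to 0.775 m from the base axis. Payload 5.5 kg.
Tool frame: the origin (TCP) lies between the finger pads; the fingertips stand 11 mm ahead of it and the grasp point (between the pads) lies 8 mm behind it (tips_ahead is the distance from the TCP to the fingertips, in m); z points along the fingers, y is the line along which they close (so a half turn about z gives the same grasp; the last joint's range is limited). The gripper opens to 85 mm and grips with 20 to 120 N. Pads are 22 mm wide; open, the fingers measure 114 mm over their backs; the gripper's body (76 mm by 85 mm) begins 54 mm behind the grasp point. The pads swing forward as they close: fully open they stand 13 mm farther back than shut.
Start: joints at [1.001, 0.313, 0.046, 1.304, 0, 1.431], TCP at [0.24, 0.523, 0.242] pointing down, gripper open.
Joint ranges: [-2.76, 2.76], [-0.86, 1.69], [-1.03, 1.26], [-2.2, 2.34], [-1.47, 1.5], [-3.14, 3.14]. Speed limits (rad/s): [2.57, 2.57, 3.14, 3.14, 3.14, 3.14].

INTERFACE

Orientations are given as a unit quaternion [w, x, y, z].
In Python, from workcell import * gives the robot as it stands. The module is installed in compiled form; this text tells all that it offers.
- The arm moves only by the tool jog_arm, never from a script. Its argument "moves" is a list of rows, each an object with "fingers": the closure, from 0 (fully open) to 1 (shut); "slide": the shift along the tool's x, y, z in mm, a list of three; "angular": the turn, a rotation vector about the tool's x, y, z in degrees, a list of three. A call has 1 to 10 rows; each row is the pose to reach, as a shift and turn from the pose commanded when the call began, along the tool's axes at that moment; what a row does not reach only later rows make up. A row lasts 1/12 s, in which the tool goes at most 41.7 mm and 7.16 degrees, less where a joint would pass 70% of its speed; a pose out of reach is approached as far as the arm can. A call with a gripper value outside its range is refused whole. The fingers move at their own pace and stop on an object; "squeeze" is the grip in N (left out, the last holds). Time passes only in rows, so rows that repeat a pose let the fingers close. It gives the time, the measured TCP pose, the force, the opening and the grip force at its end, in the units of the state.
- get_state(): the state, without advancing time (a new reading comes with each control period).
- read_camera(name): name is "side" or "top" or "wrist"; returns a dict with "color" (480x640x3 uint8, red, green, blue), "fovy" (degrees; the focal length in pixels is half the picture's height over the tangent of half this angle, whatever the lens; pixels are square), "cx", "cy" (the principal point, pixels), "world_from_camera" (4x4, takes a point from camera to world coordinates); the wrist camera has in their place "tool_from_camera" (4x4, takes a point from camera to tool coordinates, whose origin is the TCP and whose axes are the flange's). Camera axes: x right, y down, z forward; pixel columns grow to the right and rows downward; lengths in m; the calibration is good to about 2 mm. A picture is of the moment at which its call begins: read the wrist's pose just before it. There is no depth.
- hand_in(): hands the job in; it is judged then, once.
Trained networks look in a picture, given as the dict that the camera call returned (one of the last four; its "shot" number tells which), for a name from the list of things; names that differ only in an ending like _2 or _b are one class to them, and where a whole thing is asked for, a point or a joint stands for the part that bears it (a point fixed in the world has none). Each returns a list of dicts, best first, with "p" (0 to 1); they miss things now and then, are a little off and sometimes report something else, mostly with a low value. They report only what shows in the picture. A call takes as long as a camera call.
- look_for(target, picture): "point" ([column, row] in pixels, amid what is visible of it).
- tip_of(target, picture): "point" ([column, row] in pixels: a listed point, or the origin of a listed thing).
The state is a dict: "clock": time; "joint_pos": joint angles; "qvel": joint speeds; "tau": joint torques, N m; "tcp_pos": TCP position; "orientation": TCP orientation; "wrist_force": force on the tool from outside, world axes, zero at the start; "ft_torque": the same for the moment, N m; "finger_gap": finger opening in m; "grip_force": force on a finger pad.
Only numpy, scipy, OpenCV 4.12 (cv2) and the standard library are available. Lean on these libraries where they do the work, as an engineer would, in place of code of your own. Each camera call takes 0.05 s, during which the arm holds its last target. There are 200 camera calls.

## Working session

There is one attempt and no reset: what is moved stays moved. The work goes in short steps, Python scripts to look and compute and a tool call to move; the robot and the scene stay as the last step left them, time stands still between calls to the robot, and variables do not carry over. Pictures are saved under pics/ and viewed, at most 10 in all, crops included, and the job is handed in when it is done.

Besides the shell and the picture viewer there is one more tool, called after "Emit:" as name(argument=value, ...) on one line, values as JSON. jog_arm: Moves the arm, as the interface text tells. Its arguments: {"type":"object","properties":{"moves":{"type":"array","items":{"type":"object","properties":{"fingers":{"type":"number"},"slide":{"type":"array","items":{"type":"number"}},"angular":{"type":"array","items":{"type":"number"}}}}},"squeeze":{"type":"number"}},"required":["moves"]}

```bash
mkdir -p pics
cat > h.py <<'E'
import numpy as np, cv2
from workcell import *
from scipy.spatial.transform import Rotation as R
def Rt(s): return R.from_quat(np.array(s["orientation"])[[1,2,3,0]])
def ray(pic,px,s=None):
    h,w=pic["color"].shape[:2]; f=h/2/np.tan(np.radians(pic["fovy"])/2)
    d=np.array([(px[0]-pic["cx"])/f,(px[1]-pic["cy"])/f,1])
    if "world_from_camera" in pic: T=np.array(pic["world_from_camera"])
    else:
        T=np.eye(4);T[:3,:3]=Rt(s).as_matrix();T[:3,3]=s["tcp_pos"];T=T@np.array(pic["tool_from_camera"])
    return T[:3,3],T[:3,:3]@d
def atz(pic,px,z,s=None):
    o,d=ray(pic,px,s); return o+d*(z-o[2])/d[2]
def save(pic,n): cv2.imwrite("pics/"+n,pic["color"][:,:,::-1])
def tri(rs):
    A=0;b=0
    for o,d in rs:
        d=d/np.linalg.norm(d);P=np.eye(3)-np.outer(d,d);A=A+P;b=b+P@o
    return np.linalg.solve(A,b)
E
python3 - <<'E'
from h import *
np.set_printoptions(precision=4,suppress=True)
s=get_state();print(s)
Z={"tab_pad":.07,"lid_edge":.088,"lid_axis":.084,"printer":0,"timer":0,"tape_roll":0,"cake":0,"sachet":0,"marker":0}
P={n:read_camera(n) for n in("top","side")}
for n in P: save(P[n],n+"0.png"); print(n,np.array(P[n]["world_from_camera"])[:3])
for k,z in Z.items():
    rs=[]
    for n in P:
        r=tip_of(k,P[n])
        if r: print(k,n,round(r[0]["p"],2),np.round(r[0]["point"]),atz(P[n],r[0]["point"],z)); rs.append(ray(P[n],r[0]["point"]))
    if len(rs)==2: print("   tri",tri(rs))
E
```

```text
{'clock': 0.0, 'joint_pos': array([1.0014, 0.314 , 0.045 , 1.3036, 0.    , 1.4312]), 'qvel': array([-0.0008,  0.0005, -0.0002,  0.0014,  0.0002,  0.0009]), 'tau': array([ -0.0004, -48.0629,  29.8533,   0.0194,  -0.0002,  -0.    ]), 'tcp_pos': array([0.2393, 0.5223, 0.2414]), 'orientation': array([-0.0003,  0.2133,  0.977 , -0.0009]), 'wrist_force': array([ 0.4462, -0.9684,  0.6926]), 'ft_torque': array([ 0.1073, -0.059 , -0.0107]), 'grip_force': 0.0, 'finger_gap': 0.08523703536173735}
top [[-0.0055 -0.9941  0.1085  0.4437]
 [-0.9999  0.0067  0.0104 -0.2531]
 [-0.0111 -0.1085 -0.994   1.3328]]
side [[ 0.986  -0.0432  0.1611  0.3557]
 [-0.1651 -0.3878  0.9068 -1.4363]
 [ 0.0233 -0.9207 -0.3895  0.5911]]
tab_pad top 0.78 [351. 312.] [ 0.4036 -0.315   0.07  ]
tab_pad side 0.77 [250. 257.] [ 0.4005 -0.2914  0.07  ]
   tri [ 0.4017 -0.3144  0.0804]
lid_edge top 0.65 [363. 292.] [ 0.4468 -0.3407  0.088 ]
lid_edge side 0.81 [272. 256.] [ 0.444  -0.3297  0.088 ]
   tri [ 0.445  -0.3403  0.0928]
lid_axis top 0.61 [396. 247.] [ 0.5458 -0.4142  0.084 ]
lid_axis side 0.78 [331. 276.] [ 0.5485 -0.
[... 192 characters left out ...]
imer top 0.9 [372. 184.] [ 0.7056 -0.3712  0.    ]
timer side 0.77 [401. 298.] [ 0.709  -0.3783  0.    ]
   tri [ 0.7087 -0.3721 -0.0037]
tape_roll top 0.67 [449. 240.] [ 0.5682 -0.5506  0.    ]
tape_roll side 0.92 [357. 346.] [ 0.578  -0.5461  0.    ]
   tri [ 0.5723 -0.5508  0.003 ]
cake top 0.91 [460. 291.] [ 0.4488 -0.5736  0.    ]
cake side 0.83 [289. 359.] [ 0.4506 -0.571   0.    ]
   tri [ 0.4495 -0.5733  0.0016]
sachet top 0.82 [299. 164.] [ 0.7556 -0.1976  0.    ]
sachet side 0.6 [401. 263.] [ 0.7577 -0.2115  0.    ]
   tri [ 0.7597 -0.1978 -0.0069]
marker top 0.59 [207. 320.] [0.3836 0.0192 0.    ]
marker side 0.69 [233. 235.] [0.368  0.0076 0.    ]
   tri [ 0.3757  0.0207 -0.0058]
```

View pics/top0.png

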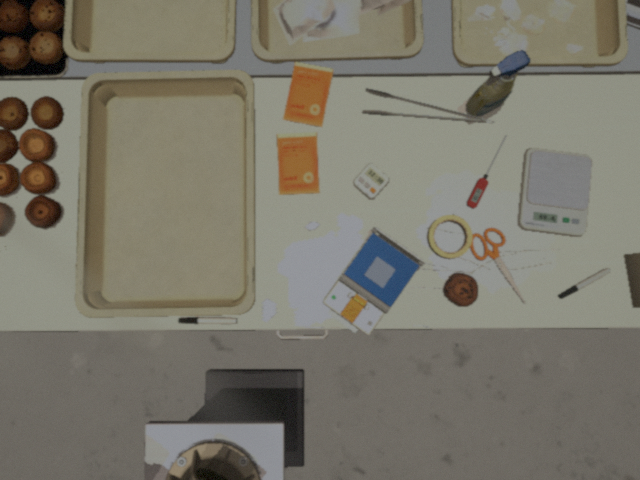

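View pics/side0.png

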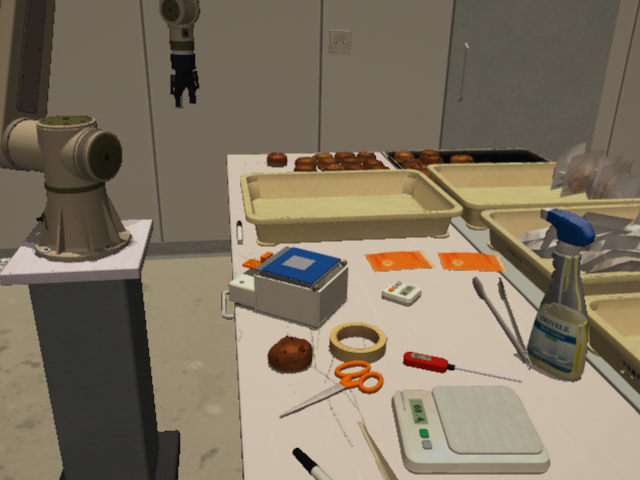

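The top picture shows the printer at about (372, 277), with the tab at (351, 310) pointing to the front-right, and its yaw is about -35°. The network points agree with both pictures and with the given sizes. I'll move over now with the fingers shut.

Emit:
jog_arm(moves=[{"slide":[-37,-29,0],"angular":[0,0,5],"fingers":1},{"slide":[-73,-59,0],"angular":[0,0,10],"fingers":1},{"slide":[-110,-88,0],"angular":[0,0,10],"fingers":1},{"slide":[-146,-118,0],"angular":[0,0,10],"fingers":1},{"slide":[-183,-147,0],"angular":[0,0,10],"fingers":1},{"slide":[-220,-176,0],"angular":[0,0,10],"fingers":1},{"slide":[-256,-206,0],"angular":[0,0,10],"fingers":1},{"slide":[-293,-235,0],"angular":[0,0,10],"fingers":1},{"slide":[-330,-265,0],"angular":[0,0,10],"fingers":1},{"slide":[-366,-294,0],"angular":[0,0,10],"fingers":1}])

```text
clock: 1.83
tcp_pos: [0.4268, 0.1483, 0.2427]
orientation: [0.0, 0.298, 0.955, 0.0]
wrist_force: [1.4, 0.5, 0.5]
finger_gap: 0.0004
grip_force: 0.0
```

Emit:
jog_arm(moves=[{"slide":[-22,-35,2]},{"slide":[-44,-70,4]},{"slide":[-66,-105,6]},{"slide":[-88,-140,8]},{"slide":[-110,-175,10]},{"slide":[-132,-210,12]},{"slide":[-154,-245,14]},{"slide":[-176,-280,16]},{"slide":[-198,-315,18]},{"slide":[-215,-345,20]}])

```text
schema error: expected keys fingers, slide, angular
```

Run:
```python
from h import *
np.set_printoptions(precision=4,suppress=True)
s=get_state();print(s["tcp_pos"],s["orientation"],s["joint_pos"])
p=read_camera("wrist");save(p,"w1.png");t=read_camera("top")
for k,z in {"tab_pad":.07,"lid_edge":.088,"lid_axis":.084,"printer":0}.items():
    for n,q in(("w",p),("t",t)):
        r=tip_of(k,q)
        if r: print(k,n,round(r[0]["p"],2),np.round(r[0]["point"]),atz(q,r[0]["point"],z,s))
```

```text
[0.4268 0.1483 0.2427] [0.0005 0.2975 0.9547 0.0003] [ 0.1564  0.074  -0.2506  1.2451  0.0002  0.7605]
tab_pad t 0.81 [351. 312.] [ 0.4042 -0.3148  0.07  ]
lid_edge t 0.94 [362. 294.] [ 0.4431 -0.3389  0.088 ]
lid_axis t 0.69 [394. 246.] [ 0.5482 -0.4116  0.084 ]
printer t 0.71 [370. 278.] [ 0.4796 -0.3646  0.    ]
```

View pics/w1.png

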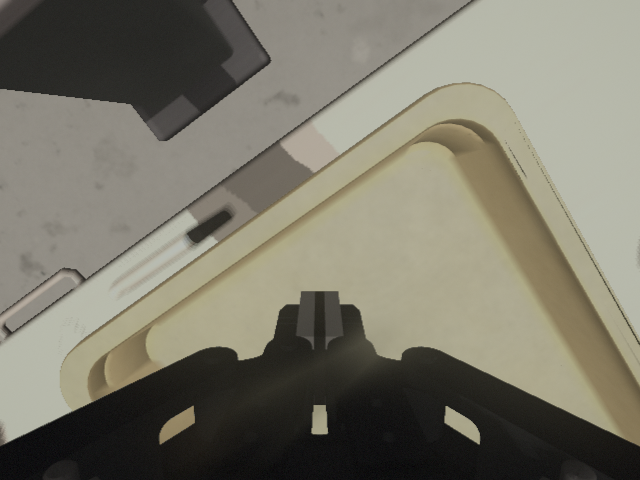

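The wrist view shows the yellow tray under the hand, with the marker near (170, 250). The move was refused because it lacked keys, so I'll repeat it.

Emit:
jog_arm(moves=[{"slide":[-22,-35,2],"angular":[0,0,0],"fingers":1},{"slide":[-44,-70,4],"angular":[0,0,0],"fingers":1},{"slide":[-66,-105,6],"angular":[0,0,0],"fingers":1},{"slide":[-88,-140,8],"angular":[0,0,0],"fingers":1},{"slide":[-110,-175,10],"angular":[0,0,0],"fingers":1},{"slide":[-132,-210,12],"angular":[0,0,0],"fingers":1},{"slide":[-154,-245,14],"angular":[0,0,0],"fingers":1},{"slide":[-176,-280,16],"angular":[0,0,0],"fingers":1},{"slide":[-198,-315,18],"angular":[0,0,0],"fingers":1},{"slide":[-215,-345,20],"angular":[0,0,0],"fingers":1}])

```text
clock: 3.17
tcp_pos: [0.4074, -0.2577, 0.2223]
orientation: [0.0, 0.297, 0.955, -0.0]
wrist_force: [0.9, -0.1, -0.6]
finger_gap: 0.0002
grip_force: 0.0
```

```bash
cat > look.py <<'E'
from h import *
import sys
np.set_printoptions(precision=4,suppress=True)
s=get_state();print(s["clock"],s["tcp_pos"],s["orientation"],s["joint_pos"])
p=read_camera("wrist");save(p,sys.argv[1])
for k,z in {"tab_pad":.07,"lid_edge":.088,"lid_axis":.084}.items():
    r=tip_of(k,p)
    if r: print(k,round(r[0]["p"],2),np.round(r[0]["point"]),atz(p,r[0]["point"],z,s))
E
python3 look.py w2.png
```

```text
3.1667 [ 0.4074 -0.2577  0.2223] [ 0.0005  0.2971  0.9549 -0.0003] [-0.7307  0.1405 -0.2253  1.2038 -0.0001 -0.1274]
tab_pad 0.75 [253. 267.] [ 0.4066 -0.3133  0.07  ]
lid_edge 0.74 [246. 334.] [ 0.4398 -0.3411  0.088 ]
lid_axis 0.51 [251. 267.] [ 0.4027 -0.3099  0.084 ]
```

View pics/w2.png

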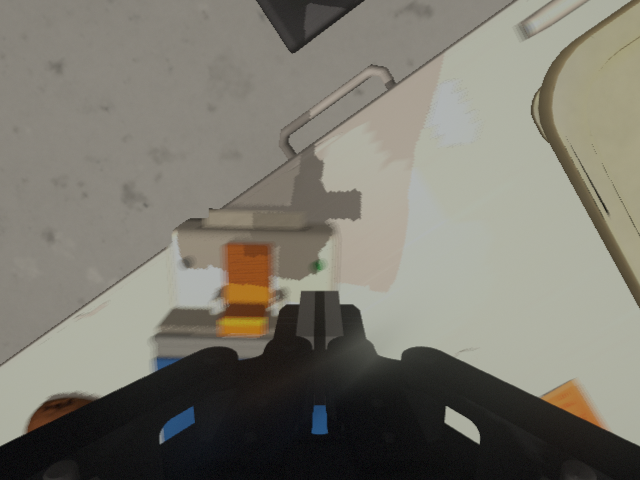

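The wrist view shows the orange tab at (250, 275), square to the tool, with the lid below it at row 340 and lower. The tab measures (0.405, -0.314), which agrees with the top camera.

Emit:
jog_arm(moves=[{"slide":[-13,-24,5],"angular":[0,0,0],"fingers":1},{"slide":[-26,-47,10],"angular":[0,0,0],"fingers":1},{"slide":[-26,-47,40],"angular":[0,0,0],"fingers":1},{"slide":[-26,-47,75],"angular":[0,0,0],"fingers":1},{"slide":[-26,-47,105],"angular":[0,0,0],"fingers":1},{"slide":[-26,-47,122],"angular":[0,0,0],"fingers":1},{"slide":[-26,-47,128],"angular":[0,0,0],"fingers":1},{"slide":[-26,-47,128],"angular":[0,0,0],"fingers":1},{"slide":[-26,-47,128],"angular":[0,0,0],"fingers":1}])

```text
clock: 4.12
tcp_pos: [0.4027, -0.3084, 0.0952]
orientation: [0.0, 0.297, 0.955, -0.0]
wrist_force: [0.5, 0.2, 0.1]
finger_gap: -0.0001
grip_force: 0.0
```

```bash
python3 look.py w3.png
```

```text
4.1167 [ 0.4027 -0.3084  0.0952] [ 0.0004  0.2966  0.955  -0.0001] [-0.8121  0.279  -0.38    0.9112  0.0002 -0.2099]
tab_pad 0.71 [309. 310.] [ 0.4056 -0.3143  0.07  ]
```

View pics/w3.png

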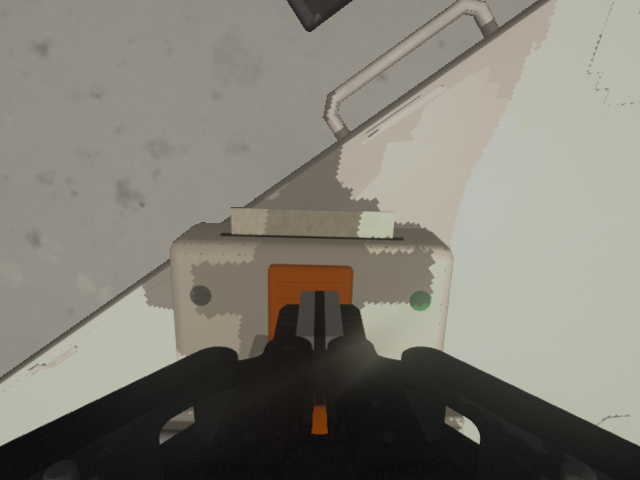

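The fingertips at (320, 295–340) lie over the orange pad (columns 268–352, front edge at row 266). I'll press slowly.

Emit:
jog_arm(moves=[{"slide":[-1,-2,4],"angular":[0,0,0],"fingers":1},{"slide":[-1,-2,9],"angular":[0,0,0],"fingers":1},{"slide":[-1,-2,12],"angular":[0,0,0],"fingers":1},{"slide":[-1,-2,14],"angular":[0,0,0],"fingers":1},{"slide":[-1,-2,16],"angular":[0,0,0],"fingers":1},{"slide":[-1,-2,18],"angular":[0,0,0],"fingers":1},{"slide":[-1,-2,19],"angular":[0,0,0],"fingers":1},{"slide":[-1,-2,19],"angular":[0,0,0],"fingers":1}])

```text
clock: 4.98
tcp_pos: [0.4012, -0.3114, 0.0752]
orientation: [-0.0, 0.298, 0.955, 0.0]
wrist_force: [-2.8, 0.6, 5.1]
finger_gap: 0.0001
grip_force: 2.6
```

Emit:
jog_arm(moves=[{"slide":[0,0,1],"angular":[0,0,0],"fingers":1},{"slide":[0,0,2],"angular":[0,0,0],"fingers":1},{"slide":[0,0,2],"angular":[0,0,0],"fingers":1},{"slide":[0,0,2],"angular":[0,0,0],"fingers":1}])

```text
clock: 5.32
tcp_pos: [0.4013, -0.3115, 0.0735]
orientation: [-0.0, 0.298, 0.955, -0.0]
wrist_force: [-2.1, 0.8, 5.6]
finger_gap: -0.0003
grip_force: 3.0
```

Run:
```python
from h import *
np.set_printoptions(precision=4,suppress=True)
P={n:read_camera(n) for n in("top","side")}
c=P["side"]["color"][200:330,200:390]; cv2.imwrite("pics/s2.png",cv2.resize(c,None,fx=4,fy=4)[:,:,::-1])
rs=[]
for n in P:
    r=tip_of("lid_edge",P[n])
    if r: print(n,r[0]); rs.append(ray(P[n],r[0]["point"]))
if len(rs)==2: print(tri(rs))
```

```text
top {'point': [380.3, 271.9], 'p': 0.9}
side {'point': [294.5, 213.8], 'p': 0.84}
[ 0.4858 -0.3682  0.1926]
```

View pics/s2.png

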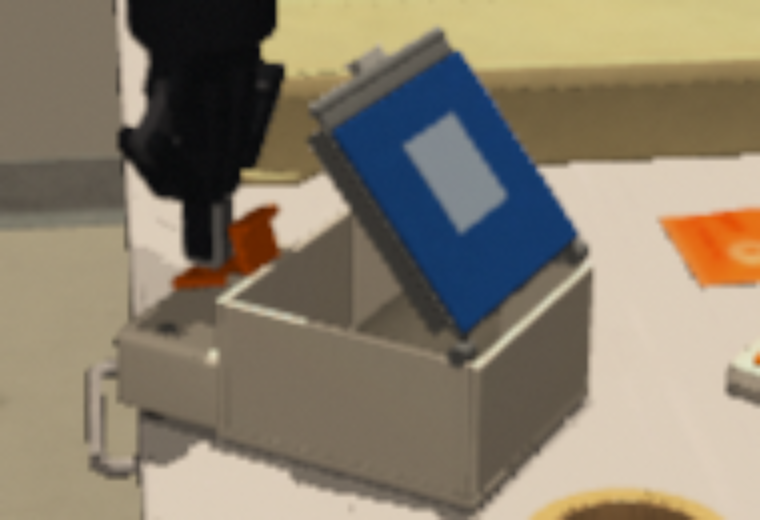

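The tab is down at its stop, the lid has sprung up, and the edge measures 193 mm high as expected. I'll leave the tab, tilt the tool about 50° forward, and reach the lid's inner face off-centre, clear of the catch at (365, 60).

Emit:
jog_arm(moves=[{"slide":[3,0,-20],"angular":[0,0,0],"fingers":1},{"slide":[6,5,-50],"angular":[0,-6,0],"fingers":1},{"slide":[6,10,-80],"angular":[0,-12,0],"fingers":1},{"slide":[3,15,-98],"angular":[0,-18,0],"fingers":1},{"slide":[0,20,-98],"angular":[0,-25,0],"fingers":1},{"slide":[-10,22,-98],"angular":[0,-32,0],"fingers":1},{"slide":[-20,22,-98],"angular":[0,-39,0],"fingers":1},{"slide":[-30,22,-98],"angular":[0,-46,0],"fingers":1},{"slide":[-45,22,-98],"angular":[0,-50,0],"fingers":1},{"slide":[-60,22,-98],"angular":[0,-50,0],"fingers":1}])

```text
clock: 6.35
tcp_pos: [0.4709, -0.3348, 0.183]
orientation: [0.407, 0.268, 0.864, -0.128]
wrist_force: [0.6, -0.8, 0.8]
finger_gap: 0.0001
grip_force: 0.0
```

```bash
cat > chk.py <<'E'
from h import *
import sys
np.set_printoptions(precision=4,suppress=True)
s=get_state();print(s["clock"],s["tcp_pos"],"tip",s["tcp_pos"]+Rt(s).as_matrix()[:,2]*.011,s["joint_pos"],s["wrist_force"])
P={n:read_camera(n) for n in("top","side")}
c=P["side"]["color"][170:330,200:390]; cv2.imwrite("pics/"+sys.argv[1],cv2.resize(c,None,fx=3.5,fy=3.5)[:,:,::-1])
for k in ("lid_edge","lid_axis"):
    rs=[]
    for n in P:
        r=tip_of(k,P[n])
        if r: print(k,n,r[0]); rs.append(ray(P[n],r[0]["point"]))
    if len(rs)==2: print(tri(rs))
E
python3 chk.py s3.png
```

```text
6.35 [ 0.4709 -0.3348  0.183 ] tip [ 0.4779 -0.3396  0.176 ] [-0.8533 -0.1065 -1.0227 -0.2124  0.1902 -0.1624] [ 0.6412 -0.792   0.845 ]
lid_edge top {'point': [381.1, 273.7], 'p': 0.78}
lid_edge side {'point': [294.3, 216.0], 'p': 0.69}
[ 0.4838 -0.3703  0.1889]
lid_axis top {'point': [396.7, 245.1], 'p': 0.62}
lid_axis side {'point': [329.3, 273.9], 'p': 0.67}
[ 0.5489 -0.4166  0.0833]
```

View pics/s3.png

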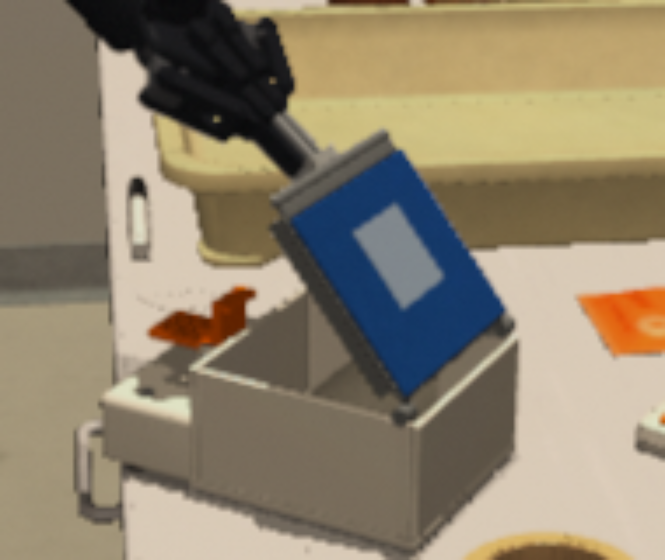

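The fingertips at about (310, 165) stand just before the lid's inner side and off-centre. Joint 3 is near its limit here, and going forward relieves it. I'll push forward slowly.

Emit:
jog_arm(moves=[{"slide":[-1,0,4],"angular":[0,0,0],"fingers":1},{"slide":[-3,0,8],"angular":[0,0,0],"fingers":1},{"slide":[-5,0,12],"angular":[0,0,0],"fingers":1},{"slide":[-7,0,15],"angular":[0,0,0],"fingers":1},{"slide":[-10,0,18],"angular":[0,0,0],"fingers":1},{"slide":[-12,0,21],"angular":[0,0,0],"fingers":1},{"slide":[-15,0,24],"angular":[0,0,0],"fingers":1},{"slide":[-18,0,27],"angular":[0,0,0],"fingers":1},{"slide":[-20,0,30],"angular":[0,0,0],"fingers":1},{"slide":[-23,0,33],"angular":[0,0,0],"fingers":1}])

```text
clock: 7.48
tcp_pos: [0.5002, -0.3533, 0.1715]
orientation: [0.4, 0.27, 0.867, -0.124]
wrist_force: [-0.7, 1.2, -0.6]
finger_gap: 0.0
grip_force: 0.3
```

```bash
python3 chk.py s4.png
```

```text
7.4833 [ 0.5002 -0.3533  0.1715] tip [ 0.5071 -0.3581  0.1644] [-0.8269 -0.0112 -0.958  -0.2278  0.1696 -0.1458] [-0.7367  1.2347 -0.6095]
lid_edge top {'point': [382.9, 267.4], 'p': 0.9}
lid_edge side {'point': [300.5, 211.0], 'p': 0.79}
[ 0.4957 -0.373   0.1997]
lid_axis top {'point': [394.3, 246.6], 'p': 0.55}
lid_axis side {'point': [332.5, 274.3], 'p': 0.85}
[ 0.5509 -0.4124  0.0799]
```

View pics/s4.png

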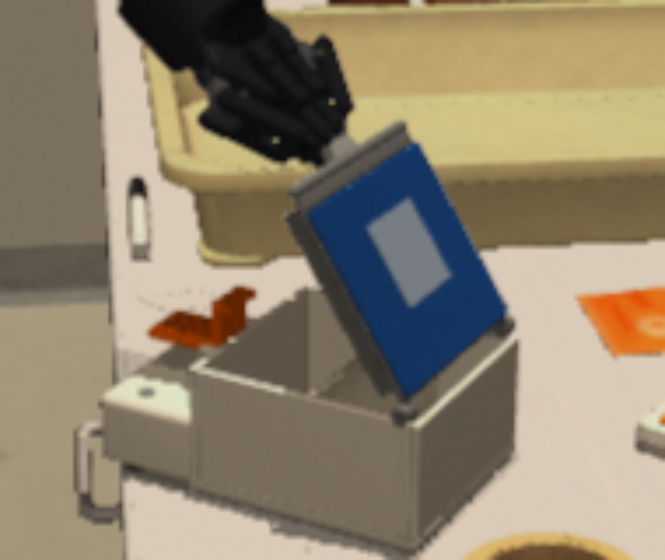

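The tip is on the inner face and pushing with about 1.5 N, and the lid edge has risen to about 0.200 m. I'll continue.

Emit:
jog_arm(moves=[{"slide":[-3.4,0,2.4],"angular":[0,0,0],"fingers":1},{"slide":[-6.8,0,4.7],"angular":[0,0,0],"fingers":1},{"slide":[-10,0,7],"angular":[0,0,0],"fingers":1},{"slide":[-13.6,0,9.4],"angular":[0,0,0],"fingers":1},{"slide":[-17,0,12],"angular":[0,0,0],"fingers":1},{"slide":[-20.4,0,14],"angular":[0,0,0],"fingers":1},{"slide":[-24,0,16.5],"angular":[0,0,0],"fingers":1},{"slide":[-27,0,19],"angular":[0,0,0],"fingers":1},{"slide":[-30.6,0,21],"angular":[0,0,0],"fingers":1},{"slide":[-34,0,23.5],"angular":[0,0,0],"fingers":1}])

```text
clock: 8.62
tcp_pos: [0.5332, -0.3762, 0.1825]
orientation: [0.4, 0.27, 0.867, -0.124]
wrist_force: [-0.2, 0.2, -0.2]
finger_gap: -0.0002
grip_force: 0.2
```

Emit:
jog_arm(moves=[{"slide":[-3.4,0,2.4],"angular":[0,0,0],"fingers":1},{"slide":[-6.8,0,4.7],"angular":[0,0,0],"fingers":1},{"slide":[-10,0,7],"angular":[0,0,0],"fingers":1},{"slide":[-13.6,0,9.4],"angular":[0,0,0],"fingers":1},{"slide":[-17,0,12],"angular":[0,0,0],"fingers":1}])

```text
clock: 9.03
tcp_pos: [0.5499, -0.3877, 0.1878]
orientation: [0.4, 0.27, 0.867, -0.124]
wrist_force: [-0.1, 0.5, -1.0]
finger_gap: 0.0003
grip_force: 0.2
```

```bash
python3 chk.py s5.png
```

```text
9.0333 [ 0.5499 -0.3877  0.1878] tip [ 0.5568 -0.3924  0.1806] [-0.797   0.0738 -0.8147 -0.1733  0.1471 -0.1258] [-0.1101  0.531  -1.0255]
lid_edge top {'point': [405.8, 236.8], 'p': 0.7}
lid_edge side {'point': [333.1, 210.4], 'p': 0.98}
[ 0.5532 -0.4175  0.2152]
lid_axis top {'point': [395.3, 244.4], 'p': 0.73}
lid_axis side {'point': [330.4, 276.4], 'p': 0.59}
[ 0.5513 -0.4144  0.0767]
```

View pics/s5.png

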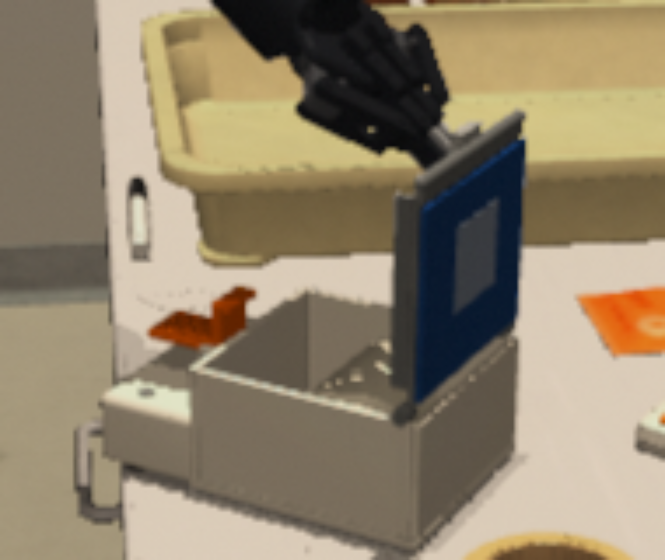

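The lid is now about upright, with its edge at (470, 150). I'll push about 24 mm further, then pause so it can sink.

Emit:
jog_arm(moves=[{"slide":[-2.5,0,3],"angular":[0,0,0],"fingers":1},{"slide":[-5,0,6],"angular":[0,0,0],"fingers":1},{"slide":[-8,0,9],"angular":[0,0,0],"fingers":1},{"slide":[-10,0,12],"angular":[0,0,0],"fingers":1},{"slide":[-13,0,15],"angular":[0,0,0],"fingers":1},{"slide":[-15,0,18],"angular":[0,0,0],"fingers":1},{"slide":[-15,0,18],"angular":[0,0,0],"fingers":1},{"slide":[-15,0,18],"angular":[0,0,0],"fingers":1}])

```text
clock: 10.0
tcp_pos: [0.569, -0.4009, 0.1873]
orientation: [0.4, 0.27, 0.867, -0.124]
wrist_force: [0.2, 0.1, -1.1]
finger_gap: -0.0002
grip_force: 0.0
```

Emit:
jog_arm(moves=[{"slide":[5,0,-6],"angular":[0,0,0],"fingers":1},{"slide":[10,0,-15],"angular":[0,0,0],"fingers":1},{"slide":[15,0,-30],"angular":[0,0,0],"fingers":1},{"slide":[10,0,-50],"angular":[0,0,0],"fingers":1},{"slide":[5,0,-75],"angular":[0,7,0],"fingers":1},{"slide":[0,0,-100],"angular":[0,14,0],"fingers":1},{"slide":[-10,0,-120],"angular":[0,21,0],"fingers":1},{"slide":[-20,0,-130],"angular":[0,28,0],"fingers":1},{"slide":[-20,0,-130],"angular":[0,28,0],"fingers":1},{"slide":[-20,0,-130],"angular":[0,28,0],"fingers":1}])

```text
clock: 10.83
tcp_pos: [0.4981, -0.3524, 0.2923]
orientation: [0.18, 0.292, 0.938, -0.056]
wrist_force: [0.3, -0.8, 0.0]
finger_gap: 0.0001
grip_force: 0.0
```

```bash
python3 chk.py s6.png
```

```text
10.8333 [ 0.4981 -0.3524  0.2923] tip [ 0.5015 -0.3547  0.282 ] [-0.7775  0.0705 -0.2067  0.92    0.0633 -0.1618] [ 0.2777 -0.8144  0.0348]
lid_edge top {'point': [419.4, 217.4], 'p': 0.88}
lid_edge side {'point': [357.4, 219.8], 'p': 0.82}
[ 0.5933 -0.447   0.2061]
lid_axis top {'point': [397.4, 246.5], 'p': 0.72}
lid_axis side {'point': [330.4, 275.7], 'p': 0.6}
[ 0.5484 -0.4188  0.0803]
```

View pics/s6.png

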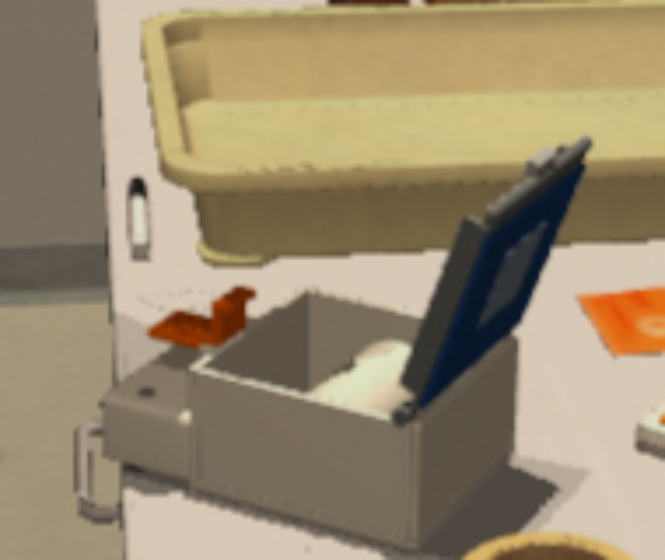

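The lid leans back at about 1.9 rad (edge at 540, 170), with nothing touching it and the printer unmoved. I'll back off, let things settle and hand in.

Emit:
jog_arm(moves=[{"slide":[10,0,-20],"angular":[0,0,0],"fingers":1},{"slide":[20,0,-40],"angular":[0,0,0],"fingers":1},{"slide":[20,0,-40],"angular":[0,0,0],"fingers":1},{"slide":[20,0,-40],"angular":[0,0,0],"fingers":1},{"slide":[20,0,-40],"angular":[0,0,0],"fingers":1},{"slide":[20,0,-40],"angular":[0,0,0],"fingers":1}])

```text
clock: 11.63
tcp_pos: [0.4704, -0.3329, 0.3154]
orientation: [0.178, 0.292, 0.938, -0.055]
wrist_force: [0.0, -0.6, -0.0]
finger_gap: 0.0
grip_force: 0.0
```

```bash
python3 chk.py s7.png | grep '^\['; python3 -c "
from workcell import *
print(hand_in())"
```

```text
[ 0.5877 -0.4434  0.2116]
[ 0.5513 -0.4176  0.0824]
the job is handed in; nothing more can be done
None
```

The job is handed in: I pressed the tab, the lid sprang up, and I pushed it over until it rested at about 1.9 rad on its open stop; the arm is clear, and the printer did not measurably move (about 12 s used, no verdict returned).

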